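# Roll a sample vial up the reader's loading ramp and hold it on the stop bar

## Robot

A 7-joint arm with a two-finger parallel gripper is mounted at the origin on the work surface. World frame = base frame: x ahead of the robot, y to its left, z up, the work surface at z = 0. Lengths are in m, angles in rad, forces in N, time in s.
With the tool pointing down it reaches from about 0.4 to 0.85 m from the base axis. Payload 6.9 kg.
Tool frame: the origin (TCP) lies on the centre line of the jaws, within the pads' length; the fingertips stand r.tip_reach ahead of it and the grasp point (between the pads) lies 11 mm behind it (r.tip_reach is the distance from the TCP to the fingertips, in m); z points along the fingers, y is the line along which they close (so a half turn about z gives the same grasp; the last joint's range is limited). The gripper opens to 85 mm and grips with 20 to 120 N. Pads are 22 mm wide; open, the fingers measure 114 mm over their backs; the gripper's body (76 mm by 85 mm) begins 54 mm behind the grasp point. The pads swing forward as they close: fully open they stand 13 mm farther back than shut.
Start: joints at [0.105, 0.507, -0.238, 1.5, 0.126, 1.149, -0.155], TCP at [0.625, -0, 0.239] pointing down, gripper open.
Joint ranges: [-3.08, 3.08], [-0.24, 2.05], [-1.43, 1.35], [0, 2.5], [-1.52, 4.66], [0.17, 1.96], [-2.89, 2.89]. Speed limits (rad/s): [2.39, 2.39, 3.14, 3.14, 3.14, 3.14, 3.14].

## Interface

Orientations are given as a unit quaternion [x, y, z, w].
In Python, from plant import r gives the robot as it stands. The module is installed in compiled form; this text tells all that it offers.
- The arm moves only by the tool move_arm, never from a script. Its argument "motion" is one flat list of numbers, 6 for each row, row after row: the shift along the tool's x, y, z scaled (see below), then the turn, a rotation vector about the tool's x, y, z scaled (see below). In form: [tx, ty, tz, ax, ay, az, tx, ty, tz, ax, ay, az, ...]. A call has 1 to 5 rows; each row is the pose to reach, as a shift and turn from the pose commanded when the call began, along the tool's axes at that moment; what a row does not reach only later rows make up. The controller multiplies each number of a shift by 0.2 m and each number of a turn by 120 degrees. A row lasts 1/12 s, in which the tool goes at most 41.7 mm and 7.16 degrees, less where a joint would pass 70% of its speed; a pose out of reach is approached as far as the arm can. A call with a number of a shift or a turn outside -1 to 1 is refused whole. A call with a gripper value outside its range is refused whole. "claw" is the gripper command: -1 is shut, 1 is fully open, values between are in proportion, set as the call begins (left out, the last holds). The fingers move at their own pace and stop on an object; "squeeze" is the grip in N (left out, the last holds). Time passes only in rows, so rows that repeat a pose let the fingers close. It gives the time, the measured TCP pose, the force, the opening and the grip force at its end, in the units of the state.
- r.sense(): the state, without advancing time (a new reading comes with each control period).
- r.get_image(name): name is "scene" or "side" or "wrist"; returns (picture, depth): 400x640x3 uint8, red, green, blue; 400x640 float32, m along the optical axis (not along the pixel's ray), 0 where there is no reading.
- r.camera_info(name): a dict with "K" (3x3 intrinsics, pixels), "eye" and "rotation" of the camera in the world. Camera axes: x right, y down, z forward; pixel columns grow to the right and rows downward; lengths in m; the calibration is good to about 2 mm. The wrist camera is an equidistant fisheye: a pixel r from the principal point sees the ray r / f radians off the axis. A picture is of the moment at which its call begins: read the wrist's pose just before it. camera_info takes no time and is no camera call; for the wrist camera it gives the pose at the moment of the call.
- r.finish_job(): hands the job in; it is judged then, once.
The state is a dict: "time_s": time; "q": joint angles; "joint_velocities": joint speeds; "joint_efforts": joint torques, N m; "eef_pos": TCP position; "orientation": TCP orientation; "force": force on the tool from outside, world axes, zero at the start; "ft_torque": the same for the moment, N m; "grip_width": finger opening in m; "grasp_force": force on a finger pad.
Only numpy, scipy, OpenCV 4.12 (cv2) and the standard library are available. Lean on these libraries where they do the work, as an engineer would, in place of code of your own. Each camera call takes 0.05 s, during which the arm holds its last target. There are 200 camera calls.

## Task

With the fingertips, push the blue-capped amber vial lying at the foot of the reader's ramp so that it rolls up the ramp, never lifting it and never letting it roll back into the catch tray, until it lies squarely against the black sprung stop bar and has pushed that bar fully in. Finish while still holding it there with the fingers, bar in. Leave all the other things on the bench where they stand.

Things in the scene. Friction and masses are not known exactly. Their poses are not given: they have to be found in the camera images.
- reader: White vial reader, fixed to the bench, 400 mm long (its x), 156 mm wide; stands elsewhere each time. Origin on the bench; x points up the ramp to the housing, y left of that, z up. In order of x: grey catch tray (-170 to -98 mm), landing (-98 to -70), aluminium ramp, black stop bar, white housing (108 to 233 mm, 78 high). Blue cheeks 118 mm apart line the ramp, 10 to 12 mm above its surface.
- tray (a point): Middle of the catch tray's floor, 6 mm above the bench; the tray's wall is 28 mm high. The landing beside it falls 1.5 mm towards the ramp, so that the vial rests in a shallow dip at the ramp's foot, 34 mm above the bench. A vial rolling back down the ramp runs over the landing and drops into the tray.
- ramp: Aluminium ramp surface, fixed to the reader, 176 mm long and 118 mm wide, rising at 8 degrees (0.1396 rad) towards the stop bar. Origin in the middle of its lower edge, on the surface; x points up the slope along the surface, y to the left, z square to the surface.
- bar_face (a point): Middle of the front face (the face towards the vial) of the black stop bar at the top of the ramp, 18 mm above the ramp surface; with the bar out it lies 155 mm up the ramp from the ramp's origin. The bar is 104 mm wide, 10 mm thick, its top edge 30 mm above the ramp surface.
- bar (a joint): How far the stop bar is pushed in, along the ramp's x: 0 = out, 0.012 m = fully in on a hard end. Its spring takes about 0.6 N to start and 3 N to push fully in, and returns the bar.
- vial: Closed smooth amber glass vial (friction about 0.3) with flush blue cap, a plain cylinder 36 mm in diameter, 110 mm long, 100 to 200 g. Lies across the foot of the ramp in the dip and rolls freely. Origin at its centre; its x runs along the cylinder's axis to the cap (it turns about x as it rolls). On the ramp the origin is 18 mm above the surface; against the bar, 137 mm up the ramp with the bar out, 149 mm with it in.
- vial_white: amber vial with a white cap, 36 mm diameter, 110 mm tall, standing upright on the bench to the left of the reader; origin under its centre
- vial_red: amber vial with a red cap, 36 mm diameter, 110 mm tall, standing upright far left; origin under its centre
- dishes: stack of four closed culture dishes, 90 mm diameter, 58 mm tall, on the bench to the right of the reader; origin under its centre
- cap: loose white screw cap, 36 mm diameter, 12 mm tall, lying on the reader's flat top; origin under its centre
- beaker: small clear plastic beaker, 60 mm diameter, 75 mm tall, far right; origin under its centre
- swabs: flat paper pack of swabs, 55 x 170 x 16 mm, far right; origin under its centre
There are look-alikes about, which are no part of the job. Leave any purple look-alike of the vial alone.

How it is judged:
By the outcome, as a careful person would: the job done as asked, in the order asked, and still so for the second after the job is handed in, while the arm keeps its last pose, push and grip.
It also fails if it takes over 42 s, if anything falls off the work surface, if the arm or the gripper's body presses on something with over 40 N, if the wrist force passes 120 N, or if a joint passes its speed limit or range.

## Working session

There is one attempt and no reset: what is moved stays moved. The work goes in short steps, Python scripts to look and compute and a tool call to move; the robot and the scene stay as the last step left them, time stands still between calls to the robot, and variables do not carry over. Pictures are saved under pics/ and viewed, at most 10 in all, crops included, and the job is handed in when it is done.

Besides the shell and the picture viewer there is one more tool, called by a JSON object that holds its "method" and its "body". move_arm: Moves the arm, as the interface text tells. Shifts and turns lie within -1 to 1; 1 stands for 0.2 m of shift or 120 degrees of turn. Its arguments: {"type":"object","properties":{"motion":{"type":"array"},"claw":{"type":"number"},"squeeze":{"type":"number"}},"required":["motion"]}

```bash
mkdir -p pics
cat > h.py <<'E'
import numpy as np, cv2
from plant import r
from scipy.spatial.transform import Rotation as R
def snap(n,f):
    ci=r.camera_info(n); im,d=r.get_image(n)
    cv2.imwrite(f'pics/{f}.png',im[:,:,::-1]); np.savez(f'pics/{f}.npz',im=im,d=d,K=ci['K'],eye=ci['eye'],rot=ci['rotation'])
def pt(f,u,v,w=1):
    z=np.load(f'pics/{f}.npz'); K=z['K']; p=z['d'][v-w:v+w+1,u-w:u+w+1]; dd=np.median(p[p>0])
    return z['eye']+z['rot']@(np.array([(u-K[0,2])/K[0,0],(v-K[1,2])/K[1,1],1])*dd)
E
python3 - <<'E'
from h import *
snap('scene','s0'); snap('side','d0')
a=cv2.imread('pics/s0.png')
s=r.sense(); print({k:np.round(v,3) for k,v in s.items()}, r.tip_reach)
for n in('scene','side','wrist'): print(n,{k:np.round(v,3).tolist() for k,v in r.camera_info(n).items() if k!='x'})
E
```

```text
{'time_s': np.float64(0.1), 'q': array([ 0.105,  0.508, -0.238,  1.501,  0.126,  1.149, -0.155]), 'joint_velocities': array([ 0.   , -0.003, -0.   , -0.003,  0.   ,  0.002,  0.002]), 'joint_efforts': array([-5.0000e-03, -6.2183e+01, -2.1950e+00, -2.5020e+01,  1.3000e-02,
        8.0000e-03, -0.0000e+00]), 'eef_pos': array([ 0.625, -0.   ,  0.239]), 'orientation': array([ 0.707,  0.707, -0.001, -0.001]), 'force': array([ 0.713, -0.715,  0.1  ]), 'ft_torque': array([ 0.007, -0.007, -0.001]), 'grasp_force': np.float64(0.0), 'grip_width': np.float64(0.085)} 0.008
scene {'K': [[441.91, 0.0, 321.851], [0.0, 441.91, 203.525], [0.0, 0.0, 1.0]], 'eye': [1.417, -0.434, 1.089], 'rotation': [0.797, 0.481, -0.188, -0.313]}
side {'K': [[432.506, 0.0, 318.902], [0.0, 432.506, 206.224], [0.0, 0.0, 1.0]], 'eye': [-0.218, 0.747, 1.075], 'rotation': [-0.369, 0.838, -0.37, 0.156]}
wrist {'K': [[309.707, 0.0, 319.267], [0.0, 309.707, 195.412], [0.0, 0.0, 1.0]], 'eye': [0.625, 0.077, 0.374], 'rotation': [0.988, 0.0, -0.001, 0.155]}
```

View pics/s0.png

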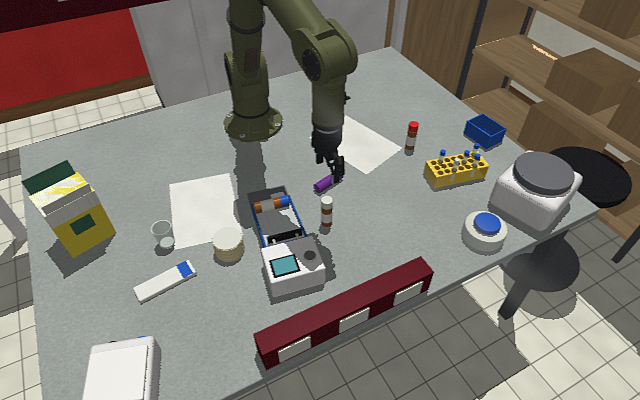

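View pics/d0.png

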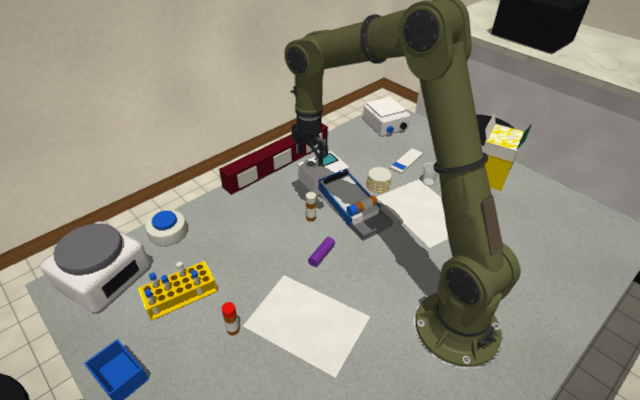

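Candidates in the scene picture: the blue-capped amber vial on the ramp foot at (272,203); the purple look-alike at (325,183); the white-capped vial at (326,212); the red-capped vial at (412,137). I choose (272,203) and check it in an enlarged crop.

```bash
sed -i "s/rot=ci\['rotation'\]/rot=R.from_quat(ci['rotation']).as_matrix()/" h.py
python3 - <<'E'
from h import *
snap('scene','s1'); snap('side','d1')
a=cv2.imread('pics/s1.png')[175:305,235:345]; b=cv2.imread('pics/d1.png')[140:245,290:390]
a=cv2.resize(a,(440,520),interpolation=cv2.INTER_CUBIC); b=cv2.resize(b,(360,378),interpolation=cv2.INTER_CUBIC)
c=np.zeros((520,800,3),np.uint8); c[:,:440]=a; c[:378,440:]=b; cv2.imwrite('pics/c1.png',c)
E
```

```text
(no output)
```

View pics/c1.png

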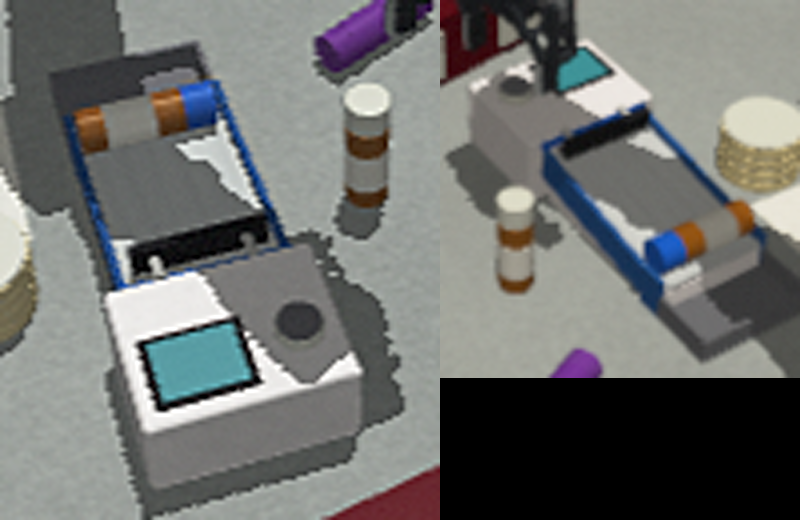

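The crop confirms the blue-capped amber vial lying at the ramp foot (scene about 256–290, 203), cap to the robot's left. The ramp leads away from the robot to the bar (scene 285,235) and the housing. I'll measure the reader and vial from depth.

```bash
cat >> h.py <<'E'
def cloud(f):
    z=np.load(f'pics/{f}.npz'); K=z['K']; d=z['d']; v,u=np.nonzero(d>0); dd=d[v,u]
    p=np.c_[(u-K[0,2])/K[0,0]*dd,(v-K[1,2])/K[1,1]*dd,dd]@z['rot'].T+z['eye']
    return p,z['im'][v,u],u,v
E
python3 - <<'E'
from h import *
for f,box in(('s1',(235,345,180,300)),('d1',(285,390,140,245))):
    p,c,u,v=cloud(f); m=(u>box[0])&(u<box[1])&(v>box[2])&(v<box[3])
    p,c=p[m],c[m].astype(int)
    t=p[(abs(p[:,2]-.078)<.004)&(p[:,0]>.6)]
    if len(t)>20:
        t2=t[np.linalg.norm(t[:,:2]-np.median(t[:,:2],0),axis=1)<.13]
        print(f,'housing top',len(t2),cv2.minAreaRect((t2[:,:2]*1000).astype(np.float32)),np.median(t2[:,2]))
    hsv=cv2.cvtColor(c.astype(np.uint8)[None],cv2.COLOR_RGB2HSV)[0].astype(int)
    am=(hsv[:,0]<16)&(hsv[:,1]>130)&(hsv[:,2]>60)
    bl=(hsv[:,0]>100)&(hsv[:,0]<122)&(hsv[:,1]>150)&(hsv[:,2]>120)
    for n,mm in(('amber',am),('blue',bl)):
        q=p[mm&(p[:,2]>.04)]; print(f,n,len(q),np.round(q.min(0),3),np.round(q.max(0),3),np.round(np.median(q,0),3))
E
```

```text
s1 housing top 1767 ((718.0725708007812, -164.32861328125), (154.99620056152344, 161.08961486816406), 79.84468078613281) 0.07759260614600216
s1 amber 171 [ 0.475 -0.184  0.042] [0.624 0.02  0.083] [ 0.505 -0.117  0.065]
s1 blue 129 [ 0.477 -0.218  0.042] [ 0.668 -0.059  0.074] [ 0.518 -0.086  0.062]
d1 housing top 632 ((715.4418334960938, -157.942626953125), (158.3737335205078, 154.8888397216797), 79.66484832763672) 0.07794364888353872
d1 amber 121 [ 0.466 -0.181  0.046] [0.901 0.033 0.086] [ 0.49  -0.112  0.067]
d1 blue 105 [ 0.477 -0.215  0.04 ] [ 0.671 -0.058  0.075] [ 0.499 -0.082  0.062]
```

Run:
```python
from h import *
for f,box in(('s1',(235,345,180,300)),('d1',(285,390,140,245))):
    p,c,u,v=cloud(f); m=(u>box[0])&(u<box[1])&(v>box[2])&(v<box[3])
    p,c=p[m],c[m].astype(int)
    yaw=np.radians(-10.2); X=np.array([np.cos(yaw),np.sin(yaw)]);Y=np.array([-X[1],X[0]])
    # lateral / long coords relative to rough reader origin guess
    O=np.array([.56,-.135]); q=np.c_[(p[:,:2]-O)@X,(p[:,:2]-O)@Y,p[:,2]]
    t=q[(abs(q[:,2]-.078)<.003)&(abs(q[:,1])<.1)&(q[:,0]>.05)]
    print(f,'long range',np.percentile(t[:,0],[0,1,50,99,100]).round(4),'lat',np.percentile(t[t[:,0]>.12][:,1],[0,1,99,100]).round(4))
    for a in (-.05,0.,.05):  # lat edges of far edge for yaw
        w=t[abs(t[:,1]-a)<.01]; print('  far',w[:,0].max().round(4))
    for a in (.13,.17,.21):
        w=t[abs(t[:,0]-a)<.01]; print('  lat',w[:,1].min().round(4),w[:,1].max().round(4))
    # vial: points above landing z>.045, long -.1..-.04
    w=q[(q[:,2]>.058)&(q[:,0]<-.03)&(q[:,0]>-.12)&(abs(q[:,1])<.054)]
    for a in (-.04,-.02,0,.02,.04):
        e=w[abs(w[:,1]-a)<.008]
        A=np.c_[2*e[:,0],2*e[:,2],np.ones(len(e))]; s=np.linalg.lstsq(A,(e[:,[0,2]]**2).sum(1),rcond=None)[0]
        print('  vial',a,len(e),'circle c',s[:2].round(4),'rad',np.sqrt(s[2]+s[0]**2+s[1]**2).round(4),'top',e[:,2].max().round(4))
    g=q[(abs(q[:,1])<.04)&(q[:,0]>-.04)&(q[:,0]<.075)]
    P=np.polyfit(g[:,0],g[:,2],1); print('  ramp slope',P)
```

```text
s1 long range [0.0802 0.0937 0.1742 0.2371 0.2413] lat [-0.0784 -0.0753  0.0745  0.0767]
  far 0.2378
  far 0.2403
  far 0.2398
  lat -0.0784 0.0737
  lat -0.0767 0.0759
  lat -0.0762 0.0767
  vial -0.04 41 circle c [-0.0607  0.0613] rad 0.0104 top 0.0717
  vial -0.02 43 circle c [-0.0622  0.0584] rad 0.0121 top 0.0721
  vial 0 41 circle c [-0.0618  0.0603] rad 0.0103 top 0.0718
  vial 0.02 41 circle c [-0.0635  0.0593] rad 0.0112 top 0.072
  vial 0.04 36 circle c [-0.0624  0.0604] rad 0.0106 top 0.0712
  ramp slope [0.14525423 0.04208976]
d1 long range [0.0821 0.0836 0.1548 0.3391 0.3444] lat [-0.0742 -0.0716  0.0799  0.0832]
  far 0.2289
  far 0.2311
  far 0.3435
  lat -0.0706 0.0812
  lat -0.0717 0.0815
  lat -0.0741 0.0808
  vial -0.04 29 circle c [-0.0691  0.0615] rad 0.0105 top 0.0739
  vial -0.02 34 circle c [-0.0712  0.0609] rad 0.0106 top 0.0724
  vial 0 29 circle c [-0.0703  0.0612] rad 0.0106 top 0.0723
  vial 0.02 34 circle c [-0.07    0.0591] rad 0.0124 top 0.0727
  vial 0.04 30 circle c [-0.0703  0.0608] rad 0.011 top 0.0739
  ramp slope [0.13358143 0.04326447]
```

{"method": "move_arm", "body": {"motion": [-0.1,-0.15,0.06,0,0,-0.05,-0.2,-0.3,0.12,0,0,-0.1,-0.3,-0.45,0.18,0,0,-0.15,-0.4,-0.6,0.24,0,0,-0.2,-0.5,-0.75,0.3,0,0,-0.22], "claw": 0.18}}

```text
time_s: 0.62
eef_pos: [0.4733, -0.1007, 0.1787]
orientation: [0.524, 0.852, -0.0, -0.0]
force: [0.9, -1.5, 0.6]
grip_width: 0.0507
grasp_force: 0.0
```

{"method": "move_arm", "body": {"motion": [0,0,0,0,0,-0.05,0,0,0,0,0,-0.1,0,0,0,0,0,-0.15,0,0,0,0,0,-0.2,0,0,0,0,0,-0.22]}}

```text
time_s: 1.03
eef_pos: [0.4748, -0.1002, 0.1793]
orientation: [0.316, 0.949, -0.0, -0.0]
force: [0.2, 0.0, -0.2]
grip_width: 0.0507
grasp_force: 0.0
```

{"method": "move_arm", "body": {"motion": [0,0,0,0,0,-0.05,0,0,0,0,0,-0.1,0,0,0,0,0,-0.15,0,0,0,0,0,-0.2,0,0,0,0,0,-0.225]}}

```text
time_s: 1.45
eef_pos: [0.4749, -0.1001, 0.1792]
orientation: [0.086, 0.996, 0.0, -0.0]
force: [0.6, 0.6, 0.4]
grip_width: 0.0501
grasp_force: 0.0
```

```bash
cat >> h.py <<'E'
yaw=np.radians(-10.2); X=np.array([np.cos(yaw),np.sin(yaw)]);Y=np.array([-X[1],X[0]]); O=np.array([.5613,-.1337])
def st():
    s=r.sense(); p=s['eef_pos']; M=R.from_quat(s['orientation']).as_matrix(); f=s['force']
    d=p[:2]-O
    print('t',round(s['time_s'],2),'pos',p.round(4),'reader x,y',(d@X).round(4),(d@Y).round(4),'toolx yaw',np.degrees(np.arctan2(M[1,0],M[0,0])).round(2),'z',M[:,2].round(3),'F along/lat/z',np.round([f[:2]@X,f[:2]@Y,f[2]],2),'w',round(s['grip_width'],4),'tip',r.tip_reach)
    return s,M
E
python3 -c "
from h import *
s,M=st()
t=np.r_[O-.118*X,.13]; print('tool shift/.2 to above-start', (M.T@(t-s['eef_pos'])/.2).round(3))
snap('wrist','w1')"
```

```text
t 1.45 pos [ 0.4749 -0.1001  0.1792] reader x,y -0.091 0.0178 toolx yaw 170.13 z [-0.  0. -1.] F along/lat/z [0.44 0.71 0.39] w 0.0501 tip 0.008
tool shift/.2 to above-start [ 0.135 -0.088  0.246]
```

View pics/w1.png

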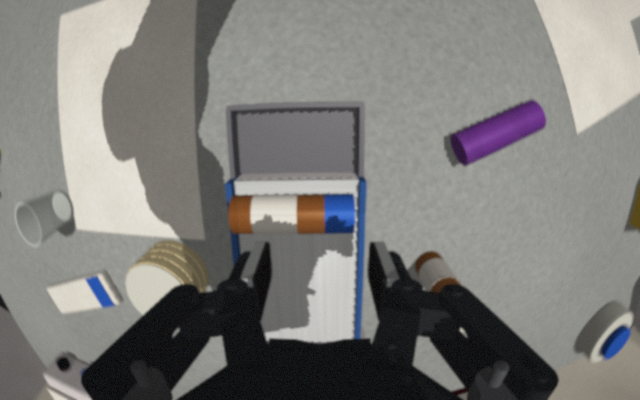

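The wrist picture shows the tray (228–362,103–180), the vial ends at (230,214) and (355,213), and the fingers at (257,275) and (380,275). The purple look-alike is well clear at (498,132).

```bash
cat >> h.py <<'E'
def fish(f,u,v,z0):
    z=np.load(f'pics/{f}.npz'); K=z['K']; a=np.array([u-K[0,2],v-K[1,2]])/K[0,0]; th=np.linalg.norm(a)
    d=z['rot']@np.r_[a/th*np.sin(th),np.cos(th)]; p=z['eye']+d*(z0-z['eye'][2])/d[2]
    q=p[:2]-O; return p[:2].round(4),np.round([q@X,q@Y],4)
E
python3 -c "
from h import *
for n,u,v,z in (('vialR',230,214,.052),('vialL',355,213,.052),('vial back line L',240,197,.055),('vial back R',345,195,.055),('trayR',229,107,.028),('trayL',362,103,.028),('cheekR',230,181,.045),('cheekL',365,179,.045),('vialtop front L',345,233,.055),('vialtop fr R',245,233,.055)): print(n,*fish('w1',u,v,z))
"
```

```text
vialR [ 0.4846 -0.1875] [-0.066  -0.0666]
vialL [ 0.5031 -0.073 ] [-0.068   0.0495]
vial back line L [ 0.4692 -0.1726] [-0.0837 -0.0546]
vial back R [ 0.4835 -0.0796] [-0.0861  0.0395]
trayR [ 0.3882 -0.172 ] [-0.1636 -0.0683]
trayL [ 0.4076 -0.0496] [-0.1662  0.0555]
cheekR [ 0.4551 -0.1816] [-0.096 -0.066]
cheekL [ 0.4749 -0.0591] [-0.0983  0.0581]
vialtop front L [ 0.5199 -0.0849] [-0.0494  0.0407]
vialtop fr R [ 0.5045 -0.1771] [-0.0482 -0.0527]
```

{"method": "move_arm", "body": {"motion": [0.05,-0.04,0.1,0,0,0,0.1,-0.08,0.2,0,0,0,0.135,-0.109,0.35,0,0,0,0.135,-0.109,0.5,0,0,0,0.135,-0.109,0.6,0,0,0]}}

```text
time_s: 1.92
eef_pos: [0.4431, -0.1172, 0.0574]
orientation: [0.09, 0.996, 0.0, -0.001]
force: [-0.3, -0.2, 1.5]
grip_width: 0.0505
grasp_force: 0.0
```

{"method": "move_arm", "body": {"motion": [0,0,0.02,0,0,0,0,0,0.036,0,0,0,0,0,0.036,0,0,0]}}

```text
time_s: 2.17
eef_pos: [0.4449, -0.1165, 0.0523]
orientation: [0.089, 0.996, 0.0, 0.0]
force: [1.1, -0.4, -0.2]
grip_width: 0.0505
grasp_force: 0.0
```

```bash
python3 -c "
from h import *
st(); snap('wrist','w2'); snap('side','d2'); snap('scene','s2')
a=cv2.imread('pics/d2.png')[140:245,290:390]; w=cv2.imread('pics/w2.png')[100:400,120:520]
s=cv2.imread('pics/s2.png')[165:255,235:335]
c=np.zeros((600,800,3),np.uint8); c[:300,:400]=w; c[:315,400:700]=cv2.resize(a,(300,315)); c[320:590,:300]=cv2.resize(s,(300,270)); cv2.imwrite('pics/c2.png',c)"
```

```text
t 2.17 pos [ 0.4449 -0.1165  0.0523] reader x,y -0.1176 -0.0037 toolx yaw 169.78 z [ 0.  0. -1.] F along/lat/z [ 1.15 -0.23 -0.22] w 0.0505 tip 0.008
```

View pics/c2.png

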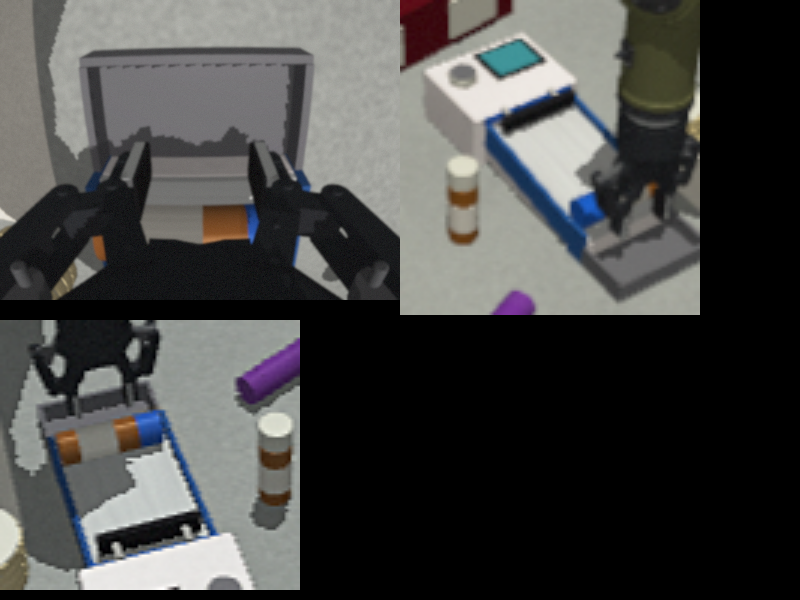

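The fingers sit behind the vial, centred between the cheeks, with tips clear of the landing. Next is a slow push: a touch first, then along the 8° slope.

{"method": "move_arm", "body": {"motion": [-0.015,0,0,0,0,0,-0.03,0,0,0,0,0,-0.045,0,0,0,0,0,-0.06,0,0,0,0,0,-0.075,0,0,0,0,0]}}

```text
time_s: 2.73
eef_pos: [0.4598, -0.1195, 0.0522]
orientation: [0.089, 0.996, -0.0, 0.0]
force: [-0.5, 0.2, -0.3]
grip_width: 0.0503
grasp_force: 0.0
```

{"method": "move_arm", "body": {"motion": [-0.0125,0,0,0,0,0,-0.025,0,-0.001,0,0,0,-0.0375,0,-0.002,0,0,0,-0.05,0,-0.004,0,0,0,-0.0625,0,-0.006,0,0,0]}}

```text
time_s: 3.15
eef_pos: [0.4716, -0.1216, 0.0532]
orientation: [0.089, 0.996, 0.0, -0.0]
force: [-0.7, -0.5, 0.1]
grip_width: 0.0506
grasp_force: 0.4
```

{"method": "move_arm", "body": {"motion": [-0.0125,0,-0.0018,0,0,0,-0.025,0,-0.0036,0,0,0,-0.0375,0,-0.0054,0,0,0,-0.05,0,-0.007,0,0,0,-0.0625,0,-0.0088,0,0,0]}}

```text
time_s: 3.57
eef_pos: [0.4841, -0.1238, 0.0551]
orientation: [0.089, 0.996, -0.0, -0.0]
force: [-0.2, 0.0, 0.7]
grip_width: 0.0503
grasp_force: 0.4
```

```bash
python3 -c "
from h import *
st(); snap('wrist','w3'); snap('scene','s3'); snap('side','d3')
a=cv2.imread('pics/d3.png')[140:245,290:390]; w=cv2.imread('pics/w3.png')[100:400,120:520]
s=cv2.imread('pics/s3.png')[165:255,235:335]
c=np.zeros((600,800,3),np.uint8); c[:300,:400]=w; c[:315,400:700]=cv2.resize(a,(300,315)); c[320:590,:300]=cv2.resize(s,(300,270)); cv2.imwrite('pics/c3.png',c)"
```

```text
t 3.57 pos [ 0.4841 -0.1238  0.0551] reader x,y -0.0777 -0.004 toolx yaw 169.8 z [-0. -0. -1.] F along/lat/z [-0.19 -0.01  0.66] w 0.0503 tip 0.008
```

View pics/c3.png

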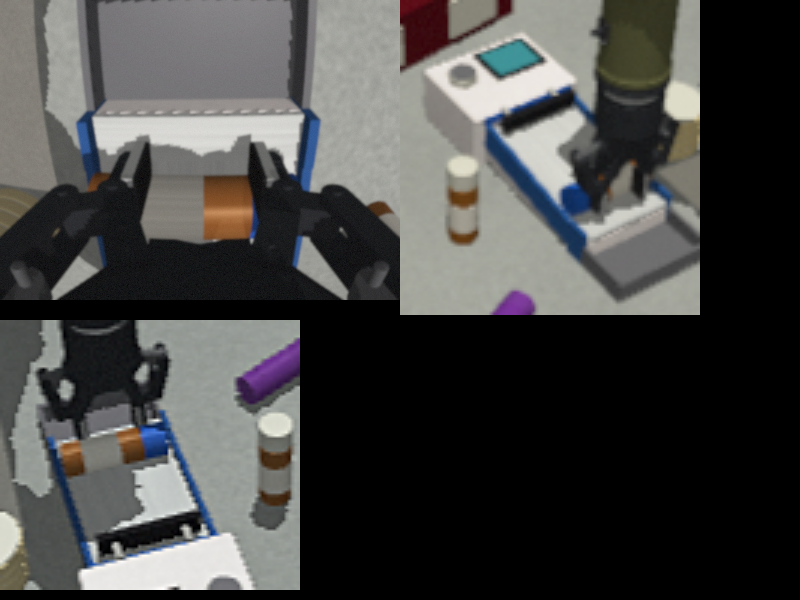

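The vial has left the dip and rolls square, in contact with both fingers. I'll carry on.

{"method": "move_arm", "body": {"motion": [-0.013,0,-0.0018,0,0,0,-0.027,0,-0.0038,0,0,0,-0.042,0,-0.0059,0,0,0,-0.057,0,-0.008,0,0,0,-0.072,0,-0.0101,0,0,0]}}

```text
time_s: 4.13
eef_pos: [0.4985, -0.1264, 0.0571]
orientation: [0.089, 0.996, 0.0, 0.0]
force: [-1.1, -1.1, 0.8]
grip_width: 0.0505
grasp_force: 0.4
```

{"method": "move_arm", "body": {"motion": [-0.015,0,-0.0021,0,0,0,-0.03,0,-0.0042,0,0,0,-0.045,0,-0.0063,0,0,0,-0.06,0,-0.0084,0,0,0,-0.075,0,-0.0105,0,0,0]}}

```text
time_s: 4.55
eef_pos: [0.5131, -0.129, 0.0592]
orientation: [0.089, 0.996, 0.0, -0.0]
force: [-1.0, -0.0, -0.1]
grip_width: 0.0504
grasp_force: 0.4
```

{"method": "move_arm", "body": {"motion": [-0.015,0,-0.0021,0,0,0,-0.03,0,-0.0042,0,0,0,-0.045,0,-0.0063,0,0,0,-0.06,0,-0.0084,0,0,0,-0.075,0,-0.0105,0,0,0]}}

```text
time_s: 4.97
eef_pos: [0.5279, -0.1317, 0.0613]
orientation: [0.089, 0.996, 0.0, -0.0]
force: [-1.0, -0.7, 1.0]
grip_width: 0.0502
grasp_force: 0.4
```

{"method": "move_arm", "body": {"motion": [-0.015,0,-0.0021,0,0,0,-0.03,0,-0.0042,0,0,0,-0.045,0,-0.0063,0,0,0,-0.06,0,-0.0084,0,0,0,-0.075,0,-0.0105,0,0,0]}}

```text
time_s: 5.38
eef_pos: [0.5426, -0.1343, 0.0634]
orientation: [0.089, 0.996, 0.0, -0.0]
force: [-0.5, -0.3, 0.1]
grip_width: 0.0504
grasp_force: 0.4
```

```bash
cat > look.py <<'E'
import sys; from h import *
n=sys.argv[1]; st(); snap('wrist','w'+n); snap('scene','s'+n); snap('side','d'+n)
a=cv2.imread(f'pics/d{n}.png')[140:245,290:390]; w=cv2.imread(f'pics/w{n}.png')[100:400,120:520]
s=cv2.imread(f'pics/s{n}.png')[165:255,235:335]
c=np.zeros((600,800,3),np.uint8); c[:300,:400]=w; c[:315,400:700]=cv2.resize(a,(300,315)); c[320:590,:300]=cv2.resize(s,(300,270)); cv2.imwrite(f'pics/c{n}.png',c)
E
python3 look.py 4
```

```text
t 5.38 pos [ 0.5426 -0.1343  0.0634] reader x,y -0.0182 -0.0039 toolx yaw 169.8 z [-0.  0. -1.] F along/lat/z [-0.39 -0.36  0.11] w 0.0504 tip 0.008
```

View pics/c4.png

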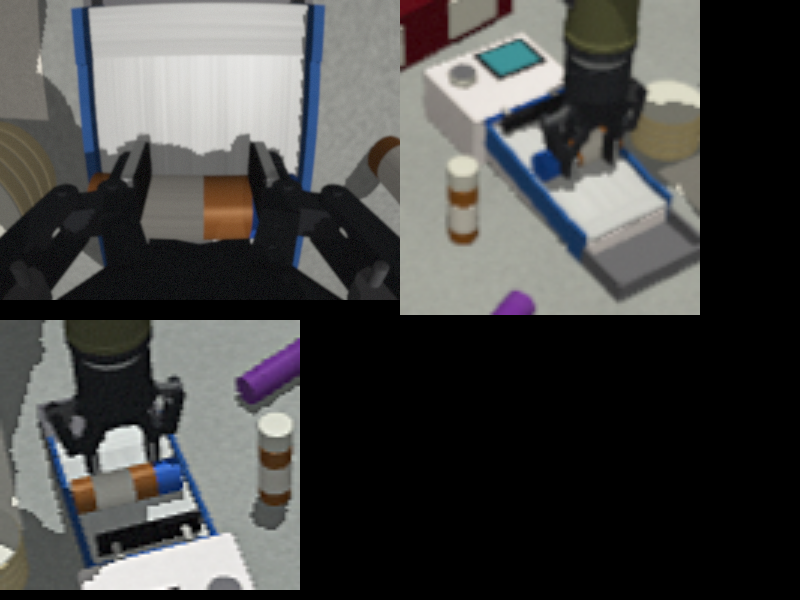

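It is square and about 50 mm short of the bar. I'll continue, then slow down.

{"method": "move_arm", "body": {"motion": [-0.015,0,-0.0021,0,0,0,-0.03,0,-0.0042,0,0,0,-0.045,0,-0.0063,0,0,0,-0.06,0,-0.0084,0,0,0,-0.075,0,-0.0105,0,0,0]}}

```text
time_s: 5.95
eef_pos: [0.5575, -0.137, 0.0655]
orientation: [0.089, 0.996, 0.0, 0.0]
force: [0.1, -0.7, 0.4]
grip_width: 0.0502
grasp_force: 0.4
```

{"method": "move_arm", "body": {"motion": [-0.015,0,-0.0021,0,0,0,-0.03,0,-0.0042,0,0,0,-0.045,0,-0.0063,0,0,0,-0.06,0,-0.0084,0,0,0,-0.075,0,-0.0105,0,0,0]}}

```text
time_s: 6.37
eef_pos: [0.5722, -0.1397, 0.0676]
orientation: [0.089, 0.996, -0.0, -0.0]
force: [-0.7, -0.3, 0.7]
grip_width: 0.0503
grasp_force: 0.4
```

{"method": "move_arm", "body": {"motion": [-0.01,0,-0.0014,0,0,0,-0.02,0,-0.0028,0,0,0,-0.03,0,-0.0042,0,0,0,-0.04,0,-0.0056,0,0,0,-0.05,0,-0.007,0,0,0]}}

```text
time_s: 6.78
eef_pos: [0.5819, -0.1414, 0.069]
orientation: [0.089, 0.996, 0.0, -0.0]
force: [-0.7, 0.1, -0.7]
grip_width: 0.05
grasp_force: 0.4
```

{"method": "move_arm", "body": {"motion": [-0.01,0,-0.0014,0,0,0,-0.02,0,-0.0028,0,0,0,-0.03,0,-0.0042,0,0,0,-0.04,0,-0.0056,0,0,0,-0.05,0,-0.007,0,0,0]}}

```text
time_s: 7.2
eef_pos: [0.5918, -0.1431, 0.0704]
orientation: [0.089, 0.996, 0.0, -0.0]
force: [-1.4, 0.6, 1.3]
grip_width: 0.0507
grasp_force: 0.5
```

```bash
python3 -c "from h import *; st()"
```

```text
t 7.2 pos [ 0.5918 -0.1431  0.0704] reader x,y 0.0317 -0.0039 toolx yaw 169.8 z [-0.  0. -1.] F along/lat/z [-1.44  0.39  1.27] w 0.0507 tip 0.008
```

{"method": "move_arm", "body": {"motion": [-0.007,0,-0.001,0,0,0,-0.014,0,-0.002,0,0,0,-0.021,0,-0.003,0,0,0,-0.028,0,-0.004,0,0,0,-0.035,0,-0.005,0,0,0]}}

```text
time_s: 7.62
eef_pos: [0.5982, -0.1444, 0.0713]
orientation: [0.089, 0.996, -0.0, -0.0]
force: [-2.2, 0.7, 1.9]
grip_width: 0.0504
grasp_force: 1.4
```

{"method": "move_arm", "body": {"motion": [-0.004,0,-0.0006,0,0,0,-0.008,0,-0.0012,0,0,0,-0.012,0,-0.0018,0,0,0,-0.016,0,-0.0024,0,0,0,-0.02,0,-0.003,0,0,0]}}

```text
time_s: 8.03
eef_pos: [0.6022, -0.1451, 0.0719]
orientation: [0.089, 0.996, 0.0, -0.0]
force: [-3.0, 0.8, 0.7]
grip_width: 0.0503
grasp_force: 1.7
```

```bash
python3 look.py 5
```

```text
t 8.03 pos [ 0.6022 -0.1451  0.0719] reader x,y 0.0423 -0.0039 toolx yaw 169.8 z [-0.001  0.    -1.   ] F along/lat/z [-3.05  0.28  0.66] w 0.0503 tip 0.008
```

View pics/c5.png

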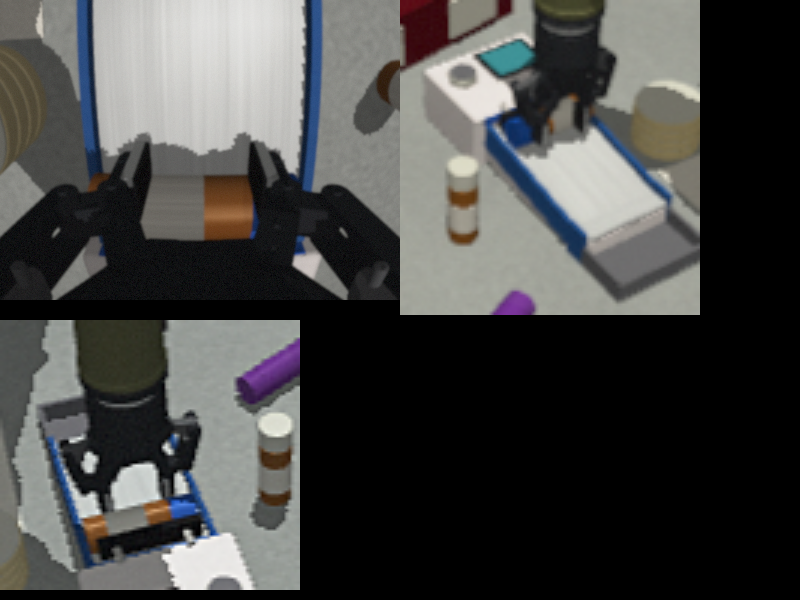

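The vial lies square against the bar, which is partly in at about 3 N. I'll press on until the force jumps at the hard end.

{"method": "move_arm", "body": {"motion": [-0.003,0,-0.0004,0,0,0,-0.006,0,-0.0008,0,0,0,-0.009,0,-0.0012,0,0,0,-0.012,0,-0.0016,0,0,0,-0.015,0,-0.002,0,0,0]}}

```text
time_s: 8.6
eef_pos: [0.6053, -0.1456, 0.0723]
orientation: [0.089, 0.996, 0.0, -0.0]
force: [-3.4, 0.2, 1.4]
grip_width: 0.0503
grasp_force: 2.0
```

```bash
python3 -c "from h import *; st()"
```

```text
t 8.6 pos [ 0.6053 -0.1456  0.0723] reader x,y 0.0454 -0.0039 toolx yaw 169.8 z [-0.  0. -1.] F along/lat/z [-3.36 -0.37  1.44] w 0.0503 tip 0.008
```

{"method": "move_arm", "body": {"motion": [-0.003,0,-0.0004,0,0,0,-0.006,0,-0.0008,0,0,0,-0.009,0,-0.0012,0,0,0,-0.012,0,-0.0016,0,0,0,-0.012,0,-0.0016,0,0,0]}}

```text
time_s: 9.02
eef_pos: [0.6078, -0.1461, 0.0727]
orientation: [0.089, 0.996, -0.0, -0.0]
force: [-4.6, 0.6, 0.8]
grip_width: 0.0501
grasp_force: 2.1
```

```bash
python3 -c "from h import *; st()"
```

```text
t 9.02 pos [ 0.6078 -0.1461  0.0727] reader x,y 0.0479 -0.0039 toolx yaw 169.8 z [-0.  0. -1.] F along/lat/z [-4.62 -0.23  0.75] w 0.0501 tip 0.008
```

{"method": "move_arm", "body": {"motion": [-0.002,0,-0.0003,0,0,0,-0.004,0,-0.0006,0,0,0,-0.006,0,-0.0008,0,0,0,-0.008,0,-0.0011,0,0,0,-0.008,0,-0.0011,0,0,0]}}

```text
time_s: 9.43
eef_pos: [0.6088, -0.1463, 0.0728]
orientation: [0.089, 0.996, -0.0, -0.001]
force: [-5.8, 1.0, 1.8]
grip_width: 0.0505
grasp_force: 2.9
```

```bash
python3 -c "from h import *; st()"
```

```text
t 9.43 pos [ 0.6088 -0.1463  0.0728] reader x,y 0.049 -0.0039 toolx yaw 169.81 z [-0.001  0.    -1.   ] F along/lat/z [-5.89 -0.06  1.83] w 0.0505 tip 0.008
```

{"method": "move_arm", "body": {"motion": [-0.002,0,-0.0003,0,0,0,-0.004,0,-0.0006,0,0,0,-0.006,0,-0.0008,0,0,0,-0.008,0,-0.0011,0,0,0,-0.008,0,-0.0011,0,0,0]}}

```text
time_s: 9.85
eef_pos: [0.6091, -0.1464, 0.0727]
orientation: [0.089, 0.996, -0.0, -0.002]
force: [-8.2, 1.5, 2.6]
grip_width: 0.0505
grasp_force: 4.7
```

```bash
python3 look.py 6; python3 -c "
from h import *
a=cv2.imread('pics/s6.png')[205:255,255:320]; w=cv2.imread('pics/w6.png')[220:340,180:460]
c=np.zeros((500,800,3),np.uint8); c[:500,:]=0
c[:385,:500]=cv2.resize(a,(500,385),interpolation=cv2.INTER_CUBIC); c[:128,500:]=cv2.resize(w,(300,128)); 
c[386:500,:148]=cv2.resize(cv2.imread('pics/s4.png')[205:255,255:320],(148,114)); cv2.imwrite('pics/e6.png',c)"
```

```text
t 9.85 pos [ 0.6091 -0.1464  0.0727] reader x,y 0.0493 -0.004 toolx yaw 169.82 z [-0.004  0.    -1.   ] F along/lat/z [-8.36 -0.01  2.57] w 0.0505 tip 0.008
```

View pics/e6.png

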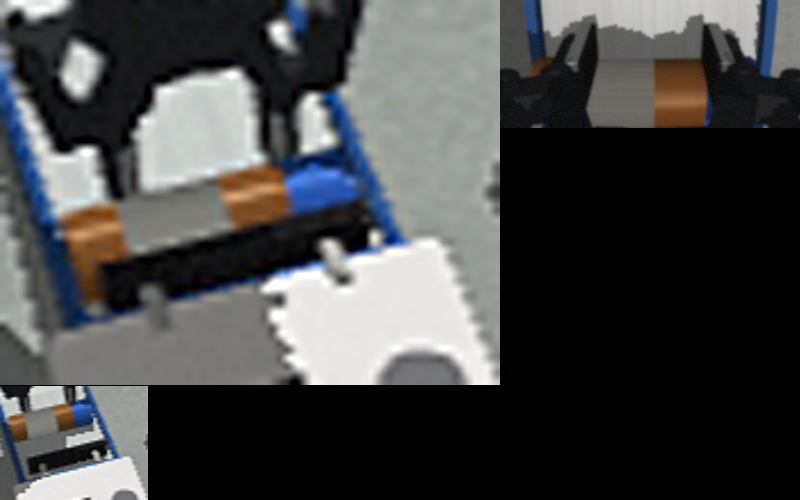

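The arm moved only 0.3 mm for 1.6 mm commanded while the force rose to 8 N, so the bar is at its hard end. The picture shows the vial parallel to the bar, from (90,240) to (350,185). I'll let it settle, then hand in.

{"method": "move_arm", "body": {"motion": [0,0,0,0,0,0,0,0,0,0,0,0,0,0,0,0,0,0,0,0,0,0,0,0,0,0,0,0,0,0]}}

```text
time_s: 10.42
eef_pos: [0.6091, -0.1464, 0.0727]
orientation: [0.089, 0.996, -0.0, -0.002]
force: [-8.8, 1.1, 2.5]
grip_width: 0.0506
grasp_force: 4.6
```

```bash
python3 -c "
from h import *
s,_=st()
if s['force'][0]<-5: print(r.finish_job())"
```

```text
t 10.42 pos [ 0.6091 -0.1464  0.0727] reader x,y 0.0493 -0.004 toolx yaw 169.82 z [-0.004  0.    -1.   ] F along/lat/z [-8.82 -0.52  2.55] w 0.0506 tip 0.008
the job is handed in; nothing more can be done
None
```

I rolled the blue-capped vial up the ramp and handed the job in at 10.4 s, with the fingers still holding it squarely against the stop bar; the bar reads as fully in (9 N, no further travel).

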